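# Start a long cure on the resin lamp

### The job

Start a long cure of the resin earrings, by touch alone: press the black rocker fully over on its white-striped end (power on), then press the two-coloured rocker fully over on its blue end, and only then press the green button all the way down for a moment and let it come back up. Do not press the red button, and leave the pods and everything else standing where they are: nothing is picked up or pushed about.

Things in the scene. Friction and masses are not known exactly. Their poses are not given: they have to be found in the camera images.
- power_pod: White switch pod with an all-black rocker on top, with a 13 mm white stripe across one end. Its weighted white housing is 120 (own x) x 92 (own y) x 36 mm high and stands loose on the table, 0.65 to 1 kg; origin at the centre of its underside, z up. The rocker is 64 mm long (own x) and 38 mm wide, pivots across the pod's middle at 40 mm above the table; the striped half lies to the pod's own +x.
- power_on (a point): Centre of the top face of the striped half of the black rocker, 22 mm from the pivot; press straight down here. When off, this half slopes up outwards and the point is 53 mm above the table; fully over, the half lies level and the point is 46 mm above the table.
- power_rocker (a joint): Black rocker, rad: 0 = off (striped half up, plain half down), 0.36 = fully on (striped half level, plain half up). Starts at 0 to 0.06. About 4 N at power_on moves it; it stays where it is left.
- timer_pod: White switch pod with a rocker that is blue on one half and yellow on the other. Its weighted white housing is 120 (own x) x 92 (own y) x 36 mm high and stands loose on the table, 0.65 to 1 kg; origin at the centre of its underside, z up. Same rocker as on power_pod: the blue half lies to the pod's own +x.
- timer_blue (a point): Centre of the top face of the blue half of the timer rocker, 22 mm from the pivot; press straight down here. 53 mm above the table when up, 46 mm when fully over.
- timer_rocker (a joint): Timer rocker, rad: 0 = yellow half down (short cure), 0.36 = blue half fully down and level (long cure). Starts at 0 to 0.08. About 4 N at timer_blue moves it; it stays where it is left.
- button_pod: White switch pod with a green and a red round button on top. Its weighted white housing is 120 (own x) x 92 (own y) x 36 mm high and stands loose on the table, 0.65 to 1 kg; origin at the centre of its underside, z up. Green is 30 mm from the middle towards its own +x, red 30 mm towards its own -x.
- start_button_top (a point): Centre of the top face of the green start button (32 mm across, in a grey collar 48 mm across whose top is 48 mm above the table); 58 mm above the table when up; moves with it.
- start_button (a joint): Green start button, m: 0 = up, 0.007 = fully down. A spring returns it; fully down takes 5 N.
- stop_button_top (a point): Centre of the top face of the red stop button, same size as the green; not to be pressed.
- stop_button (a joint): Red stop button, m: 0 = up, 0.007 = fully down.
- cutter_a: Bystander: square steel clay cutter standing among the pods, 24 x 24 x 28 mm high; origin at the centre of its underside, as for all bystanders unless said.
- cutter_b: Bystander: square brass clay cutter standing among the pods, 24 x 24 x 28 mm high.
- tumbler: Bystander: mint drinking tumbler, 80 mm across, 172 mm high.
- glue: Bystander: white glue bottle with a blue label, 50 mm across, 130 mm high.
- bead_jar: Bystander: small amber jar with a steel lid, 48 mm across, 45 mm high.
- clay_knife: Bystander: flat clay spatula, 160 mm long along its own x, lying beyond the pods, under 30 mm high.
- finding_tray: Bystander: pink three-compartment tray, 90 x 120 x 30 mm high.

How it is judged:
By the outcome, as a careful person would: the job done as asked, in the order asked, and still so for the second after the job is handed in, with the robot touching nothing.
It also fails if it takes over 48 s, if anything falls off the work surface, if the arm or the gripper's body presses on something with over 40 N, if the wrist force passes 120 N, or if a joint passes its speed limit or range.

### The arm

A 6-joint arm with a two-finger parallel gripper is mounted at the origin on the work surface. World frame = base frame: x ahead of the robot, y to its left, z up, the work surface at z = 0. Lengths are in mm, angles in rad, forces in N, time in s.
With the tool pointing down it reaches from about 350 to 725 mm from the base axis. Payload 6 kg.
Tool frame: the origin (TCP) lies midway between the tips of the shut fingers; the grasp point (between the pads) lies 19 mm behind it (r.grip_point_offset is the distance from the TCP to the grasp point, in mm); z points along the fingers, y is the line along which they close (so a half turn about z gives the same grasp; the last joint's range is limited). The gripper opens to 85 mm and grips with 20 to 120 N. Pads are 22 mm wide; open, the fingers measure 114 mm over their backs; the gripper's body (76 mm by 85 mm) begins 54 mm behind the grasp point. The pads swing forward as they close: fully open they stand 13 mm farther back than shut.
Start: joints at [-0.872, 0.04, 0.085, 0, -1.615, -0.334], TCP at [214.065, -560.491, 231.261] pointing down, gripper open.
Joint ranges: [-2.56, 2.56], [-1.29, 2.01], [-1.08, 1.49], [-3.29, 1.98], [-2.81, -0.18], [-2.99, 2.99]. Speed limits (rad/s): [2.57, 2.57, 3.01, 3.14, 3.14, 3.14].

### API

Orientations are given as a rotation vector (axis times angle).
In Python, from cell import r, optics, job, finder gives the robot as it stands. The module is installed in compiled form; this text tells all that it offers.
- The arm moves only by the tool move_arm, never from a script. Its argument "moves" is a list of rows, each a list of 3 entries, a list of its own where there are three numbers: the turn, a rotation vector about the tool's x, y, z in rad, then the shift along the tool's x, y, z in cm, then the finger opening in cm, from 0 to 8.54. In form: [[[ax, ay, az], [tx, ty, tz], gripper], ...]. A call has 1 to 8 rows; each row is the pose to reach, as a shift and turn from the pose commanded when the call began, along the tool's axes at that moment; what a row does not reach only later rows make up. A row lasts 1/10 s, in which the tool goes at most 50 mm and 8.59 degrees, less where a joint would pass 70% of its speed; a pose out of reach is approached as far as the arm can. A call with a gripper value outside its range is refused whole. The fingers move at their own pace and stop on an object; "force" is the grip in N (left out, the last holds). Time passes only in rows, so rows that repeat a pose let the fingers close. It gives the time, the measured TCP pose, the force, the opening and the grip force at its end, in the units of the state.
- r.get_obs(): the state, without advancing time (a new reading comes with each control period).
- optics.snapshot(name): name is "scene" or "top" or "wrist"; returns a dict with "pixels" (400x640x3 uint8, red, green, blue), "intrinsics" (3x3 intrinsics, pixels), "dist" ([k1, k2, p1, p2, k3] as OpenCV has them; the pictures are not rectified), "world_from_camera" (4x4, takes a point from camera to world coordinates); the wrist camera has in their place "T_tool_cam" (4x4, takes a point from camera to tool coordinates, whose origin is the TCP and whose axes are the flange's). Camera axes: x right, y down, z forward; pixel columns grow to the right and rows downward; lengths in mm; the calibration is good to about 2 mm. A picture is of the moment at which its call begins: read the wrist's pose just before it. There is no depth.
- job.close_job(): hands the job in; it is judged then, once.
Trained networks look in the newest picture that a camera, given by its name, has taken for a name from the list of things; names that differ only in an ending like _2 or _b are one class to them, and where a whole thing is asked for, a point or a joint stands for the part that bears it (a point fixed in the world has none). Each returns a list of dicts, best first, with "confidence" (0 to 1); they miss things now and then, are a little off and sometimes report something else, mostly with a low value. They report only what shows in the picture. A call takes as long as a camera call.
- finder.cut_out(name, camera): "pixels" (400x640 bool, what is visible of it) and "box" ([centre column, centre row, width, height] in pixels, round what is visible of it).
- finder.landmark_of(name, camera): "point" ([column, row] in pixels: a listed point, or the origin of a listed thing).
The state is a dict: "clock": time; "qpos": joint angles; "qd": joint speeds; "joint_efforts": joint torques, N m; "eef_pos": TCP position; "ee_rot": TCP orientation; "ft_force": force on the tool from outside, world axes, zero at the start; "torque": the same for the moment, N m; "grip_width": finger opening in mm; "finger_force": force on a finger pad.
Only numpy, scipy, OpenCV 4.12 (cv2) and the standard library are available. Lean on these libraries where they do the work, as an engineer would, in place of code of your own. Each camera call takes 0.05 s, during which the arm holds its last target. There are 200 camera calls.

## Working session

There is one attempt and no reset: what is moved stays moved. The work goes in short steps, Python scripts to look and compute and a tool call to move; the robot and the scene stay as the last step left them, time stands still between calls to the robot, and variables do not carry over. Pictures are saved under pics/ and viewed, at most 10 in all, crops included, and the job is handed in when it is done.

Besides the shell and the picture viewer there is one more tool, called after "Call:" in YAML: its name, and indented under it one key for each argument. move_arm: Moves the arm, as the interface text tells. Its arguments: {"type":"object","properties":{"moves":{"type":"array","items":{"type":"array"}},"force":{"type":"number"}},"required":["moves"]}

```bash
mkdir -p pics
cat > h.py <<'E'
import numpy as np, cv2
from scipy.spatial.transform import Rotation as R
from cell import r, optics, job, finder
def snap(name):
    o=r.get_obs(); s=optics.snapshot(name)
    if name=="wrist":
        T=np.eye(4); T[:3,:3]=R.from_rotvec(o["ee_rot"]).as_matrix(); T[:3,3]=o["eef_pos"]
        s["W"]=T@s["T_tool_cam"]
    else: s["W"]=np.array(s["world_from_camera"])
    return s
def world(s,p,z):
    u=cv2.undistortPoints(np.array([[p]],float),np.array(s["intrinsics"]),np.array(s["dist"]))[0,0]
    d=s["W"][:3,:3]@[u[0],u[1],1]; c=s["W"][:3,3]
    return c+d*(z-c[2])/d[2]
def save(s,f): cv2.imwrite(f,s["pixels"][:,:,::-1])
def totool(p):
    "world target TCP -> tool-axis shift cm"
    o=r.get_obs(); return R.from_rotvec(o["ee_rot"]).inv().apply(np.array(p)-o["eef_pos"])/10
E
python3 - <<'E'
from h import *
o=r.get_obs(); print(o["clock"],o["eef_pos"],R.from_rotvec(o["ee_rot"]).as_matrix().round(3),o["grip_width"])
for c in ("top","scene"):
    s=snap(c); save(s,f"pics/{c}.png")
    for n,z in (("power_on",53),("timer_blue",53),("start_button_top",58),("stop_button_top",58),("power_pod",0),("timer_pod",0),("button_pod",0),("tumbler",0),("glue",0),("cutter_a",0),("bead_jar",0)):
        for d in finder.landmark_of(n,c)[:2]: print(c,n,round(d["confidence"],2),np.round(d["point"]),world(s,d["point"],z).round(0))
print(r.get_obs()["clock"])
E
```

```text
0.0 [ 214.00385179 -560.16761555  230.22573127] [[-0.934 -0.357 -0.001]
 [-0.357  0.934  0.002]
 [ 0.     0.002 -1.   ]] 85.21200891310198
top power_on 0.48 [398. 194.] [ 573. -257.   53.]
top timer_blue 0.69 [252. 217.] [482. 268.  53.]
top start_button_top 0.64 [323. 190.] [585.  13.  58.]
top stop_button_top 0.59 [331. 202.] [541. -16.  58.]
top stop_button_top 0.35 [255. 227.] [447. 254.  58.]
top power_pod 0.76 [398. 199.] [ 566. -268.    0.]
top timer_pod 0.78 [253. 226.] [451. 269.   0.]
top timer_pod 0.56 [400. 193.] [ 589. -278.    0.]
top button_pod 0.76 [328. 195.] [573.  -7.   0.]
top tumbler 0.61 [200. 186.] [598. 475.   0.]
top glue 0.58 [448. 194.] [ 587. -458.    0.]
top cutter_a 0.48 [295. 226.] [456. 116.   0.]
top cutter_a 0.48 [257. 223.] [463. 256.   0.]
top bead_jar 0.54 [285. 162.] [696. 159.   0.]
scene power_on 0.54 [265. 160.] [ 577. -264.   53.]
scene power_on 0.32 [313. 263.] [721. 192.  53.]
scene timer_blue 0.79 [397. 233.] [479. 249.  53.]
scene start_button_top 0.72 [319. 191.] [540. -18.  58.]
scene start_button_top 0.59 [311. 205.] [596.  17.  58.]
scene stop_button_top 0.6 [320. 190.] [535. -23.  58.]
scene stop_button_top 0.43 [315. 212.] [607.  48.  58.]
scene power_pod 0.71 [268. 166.] [ 551. -292.    0.]
scene button_pod 0.83 [316. 213.] [569.  -0.   0.]
scene tumbler 0.71 [426. 317.] [584. 462.   0.]
scene glue 0.91 [234. 150.] [ 595. -452.    0.]
scene glue 0.3 [316. 214.] [571.   6.   0.]
scene cutter_a 0.67 [372. 221.] [459. 130.   0.]
scene cutter_a 0.46 [310. 180.] [ 488. -141.    0.]
scene bead_jar 0.84 [309. 264.] [705. 153.   0.]
1.2
```

View pics/top.png

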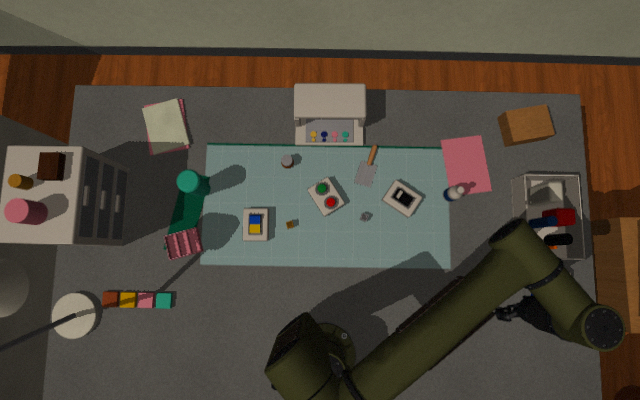

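View pics/scene.png

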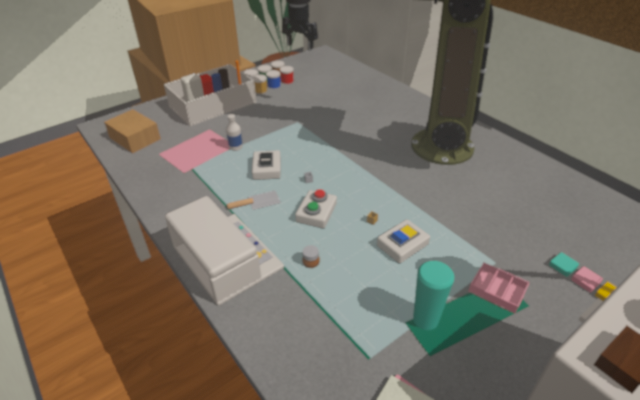

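The top view shows the power pod at about (403,198), the buttons (green 322,188; red 331,202) and the timer pod at (255,225). I'll hover over the power pod and look closer.

Call:
move_arm:
  moves:
    - [[0, 0, 0], [-41, 16, 0], 0]
    - [[0, 0, 0], [-41, 16, 0], 0]
    - [[0, 0, 0], [-41, 16, 0], 0]
    - [[0, 0, 0], [-41, 16, 0], 0]
    - [[0, 0, 0], [-41, 16, 0], 0]
    - [[0, 0, 0], [-41, 16, 0], 0]
    - [[0, 0, 0], [-41, 16, 0], 0]
    - [[0, 0, 0], [-41, 16, 0], 0]

```text
clock: 2.0
eef_pos: [511.6, -290.0, 231.6]
ee_rot: [-0.57, 3.089, -0.0]
ft_force: [1.6, -0.6, -0.1]
grip_width: 0.2
finger_force: 0.0
```

Run:
```python
from h import *
s=snap("wrist"); save(s,"pics/w1.png"); o=r.get_obs(); print(o["clock"],o["eef_pos"],o["grip_width"],s["T_tool_cam"].round(2), s["intrinsics"])
for n,z in (("power_on",53),("power_pod",0),("cutter_a",0),("glue",0)):
    for d in finder.landmark_of(n,"wrist")[:2]: print(n,round(d["confidence"],2),np.round(d["point"]),world(s,d["point"],z).round(0))
```

```text
2.05 [ 515.6779282  -285.60997522  230.11262913] 0.10058003107955064 [[  -0.     -0.96   -0.28   71.74]
 [   1.     -0.     -0.     -0.82]
 [   0.     -0.28    0.96 -142.05]
 [   0.      0.      0.      1.  ]] [[331.69182439   0.         322.71847803]
 [  0.         331.69182439 200.4584291 ]
 [  0.           0.           1.        ]]
power_on 0.62 [322. 244.] [ 577. -267.   53.]
power_pod 0.89 [317. 214.] [ 565. -278.    0.]
cutter_a 0.58 [448. 196.] [ 490. -142.    0.]
glue 0.87 [165. 173.] [ 581. -459.    0.]
```

View pics/w1.png

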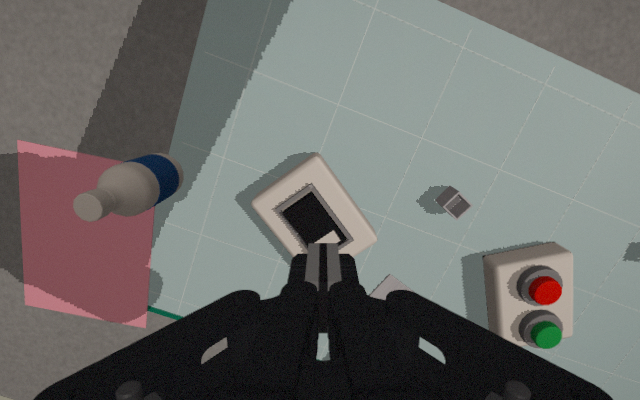

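The wrist view shows the black rocker around (312,218), with its white stripe by the fingertip at (325,238). The remaining 60 mm along tool -x should clear it.

Call:
move_arm:
  moves:
    - [[0, 0, 0], [-6, 0, 0], 0]
    - [[0, 0, 0], [-6, 0, 0], 0]
    - [[0, 0, 0], [-6, 0, 0], 0]
    - [[0, 0, 0], [-6, 0, 0], 0]

```text
clock: 2.65
eef_pos: [565.5, -271.4, 231.5]
ee_rot: [0.568, -3.09, 0.0]
ft_force: [0.7, -0.3, 0.2]
grip_width: 0.0
finger_force: 0.0
```

Run:
```python
from h import *
s=snap("wrist"); o=r.get_obs(); print(o["clock"],o["eef_pos"])
cv2.imwrite("pics/w2.png",cv2.resize(s["pixels"][90:290,220:470,::-1],None,fx=3,fy=3))
for n,z in (("power_on",53),("power_pod",0),("cutter_a",0),("start_button_top",58),("stop_button_top",58),("button_pod",0)):
    for d in finder.landmark_of(n,"wrist")[:2]: print(n,round(d["confidence"],2),np.round(d["point"]),world(s,d["point"],z).round(0))
d=finder.cut_out("power_pod","wrist")[0]; m=d["pixels"].astype(np.uint8); print(m.sum(),d["confidence"])
c=max(cv2.findContours(m,0,2)[0],key=cv2.contourArea)
b=cv2.boxPoints(cv2.minAreaRect(np.float32(c)));print(b)
b=[world(s,p,36) for p in b]; print(np.round(b),np.mean(b,0))
```

```text
2.7 [ 565.4274441  -271.39521905  231.87331562]
power_on 0.7 [323. 192.] [ 578. -268.   53.]
power_pod 0.75 [320. 167.] [ 565. -276.    0.]
cutter_a 0.68 [456. 148.] [ 490. -141.    0.]
start_button_top 0.89 [561. 293.] [591.  16.  58.]
button_pod 0.91 [530. 246.] [565.  -0.   0.]
9877 0.87
[[243.39258  146.4801  ]
 [318.6817    94.718834]
 [384.1565   189.9549  ]
 [308.86737  241.71616 ]]
[[ 567. -358.   36.]
 [ 493. -304.   36.]
 [ 558. -206.   36.]
 [ 641. -260.   36.]] [ 564.39345372 -282.32368748   36.        ]
```

View pics/w2.png

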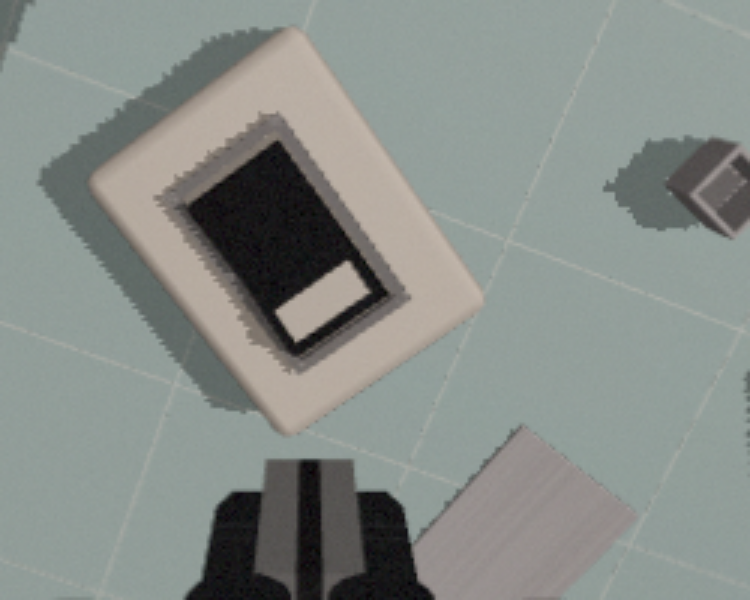

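The close view shows the stripe end centre at about full-image pixel (329,191). Now for the shift to it.

Run:
```python
from h import *
s=snap("wrist"); print(r.get_obs()["eef_pos"])
w=world(s,(328.5,190.7),53); print(w); p=world(s,(220+290/3,90+250/3),46);print(p, np.linalg.norm((w-p)[:2])); w[2]=65; print(totool(w))
```

```text
[ 566.14808318 -270.43832338  231.4921178 ]
[ 575.67397908 -261.80592124   53.        ]
[ 564.74964745 -278.65801582   46.        ] 20.08317985470734
[-1.19353703  0.46843595 16.64947148]
```

Call:
move_arm:
  moves:
    - [[0, 0, 0], [-1.2, 0.5, 5], 0]
    - [[0, 0, 0], [-1.2, 0.5, 10], 0]
    - [[0, 0, 0], [-1.2, 0.5, 14], 0]
    - [[0, 0, 0], [-1.2, 0.5, 16.5], 0]
    - [[0, 0, 0], [-1.2, 0.5, 17.5], 0]
    - [[0, 0, 0], [-1.2, 0.5, 18.2], 0]
    - [[0, 0, 0], [-1.2, 0.5, 18.5], 0]
    - [[0, 0, 0], [-1.2, 0.5, 18.5], 0]

```text
clock: 3.9
eef_pos: [576.6, -261.5, 47.7]
ee_rot: [-0.57, 3.087, -0.001]
ft_force: [0.4, -0.1, 0.2]
grip_width: -0.1
finger_force: 0.0
```

Call:
move_arm:
  moves:
    - [[0, 0, 0], [0, 0, 0.1], 0]
    - [[0, 0, 0], [0, 0, 0.2], 0]
    - [[0, 0, 0], [0, 0, 0.2], 0]
    - [[0, 0, 0], [0, 0, 0.2], 0]

```text
clock: 4.3
eef_pos: [576.8, -261.4, 46.1]
ee_rot: [-0.57, 3.087, -0.002]
ft_force: [-0.2, 4.0, 6.1]
grip_width: -0.0
finger_force: 2.9
```

Call:
move_arm:
  moves:
    - [[0, 0, 0], [0, 0, 0.1], 0]
    - [[0, 0, 0], [0, 0, 0.1], 0]
    - [[0, 0, 0], [0, 0, 0.1], 0]

```text
clock: 4.6
eef_pos: [576.9, -261.5, 46.0]
ee_rot: [-0.57, 3.086, -0.002]
ft_force: [-2.7, 4.2, 9.5]
grip_width: -0.0
finger_force: 4.9
```

Call:
move_arm:
  moves:
    - [[0, 0, 0], [0, 0, 0.1], 0]
    - [[0, 0, 0], [0, 0, 0.25], 0]
    - [[0, 0, 0], [0, 0, 0.25], 0]

```text
clock: 4.9
eef_pos: [577.0, -261.5, 45.8]
ee_rot: [-0.571, 3.086, -0.004]
ft_force: [-6.8, 8.0, 20.4]
grip_width: 0.0
finger_force: 9.8
```

Hard stop at about 46 mm with 20 N. Next, lift and check.

Call:
move_arm:
  moves:
    - [[0, 0, 0], [0, 0, -1], 0]
    - [[0, 0, 0], [0, 0, -5], 0]
    - [[0, 0, 0], [0, 0, -10], 0]
    - [[0, 0, 0], [0, 0, -15], 0]
    - [[0, 0, 0], [1, -0.5, -18], 0]
    - [[0, 0, 0], [1, -0.5, -18], 0]

```text
clock: 5.5
eef_pos: [569.3, -271.4, 227.8]
ee_rot: [-0.567, 3.081, -0.008]
ft_force: [0.8, 0.1, 0.5]
grip_width: 0.1
finger_force: 0.0
```

Run:
```python
from h import *
s=snap("wrist"); o=r.get_obs(); print(o["clock"],o["eef_pos"],o["ft_force"])
cv2.imwrite("pics/w3.png",cv2.resize(s["pixels"][80:340,220:600,::-1],None,fx=2,fy=2))
for n,z in (("power_on",46),("power_pod",0),("start_button_top",58),("stop_button_top",58),("button_pod",0)):
    for d in finder.landmark_of(n,"wrist")[:2]: print(n,round(d["confidence"],2),np.round(d["point"]),world(s,d["point"],z).round(0))
```

```text
5.55 [ 568.83201767 -270.51447242  224.07372863] [-0.62746879 -0.0755154  -0.22014828]
power_on 0.7 [332. 186.] [ 576. -261.   46.]
power_pod 0.79 [321. 162.] [ 565. -278.    0.]
power_pod 0.51 [376. 290.] [ 692. -155.    0.]
start_button_top 0.65 [161. 115.] [ 566. -434.   58.]
stop_button_top 0.83 [566. 243.] [544. -17.  58.]
button_pod 0.77 [535. 245.] [567.   1.  -0.]
```

View pics/w3.png

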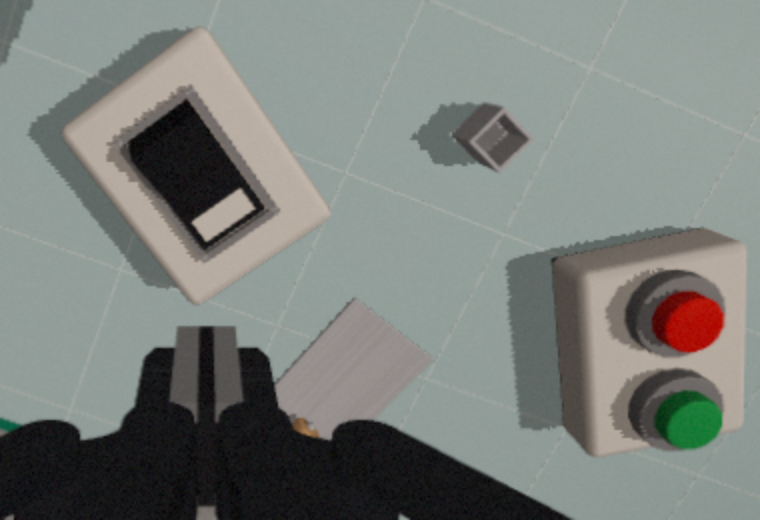

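The rocker is fully over: the plain half at (175,130) in the crop is raised and the striped half is level. The pod hasn't moved. Next, the timer pod.

Call:
move_arm:
  moves:
    - [[0, 0, 0], [-1, 5, -0.5], 0]
    - [[0, 0, 0], [-2, 10, -0.5], 0]
    - [[0, 0, 0], [-3, 15, -0.5], 0]
    - [[0, 0, 0], [-4, 20, -0.5], 0]
    - [[0, 0, 0], [-5, 25, -0.5], 0]
    - [[0, 0, 0], [-5.7, 30, -0.5], 0]
    - [[0, 0, 0], [-6.6, 35, -0.5], 0]
    - [[0, 0, 0], [-7.6, 39, -0.5], 0]

```text
clock: 6.6
eef_pos: [499.0, 123.8, 225.2]
ee_rot: [0.571, -3.089, 0.0]
ft_force: [0.8, 0.4, 0.2]
grip_width: 0.1
finger_force: 0.0
```

```bash
python3 -c "
from h import *
o=r.get_obs();print(o['clock'],o['eef_pos'],o['qpos'],totool([470,260,230]))"
```

```text
6.6 [498.95851179 123.78839868 225.24419873] [ 6.35314124e-01 -1.90028960e-01 -1.43830914e-01 -1.10635687e-04
 -1.61760703e+00 -1.84077687e+00] [-2.16134449 13.75676284 -0.47770271]
```

Call:
move_arm:
  moves:
    - [[0, 0, 0], [-0.7, 5, -0.3], 0]
    - [[0, 0, 0], [-1.4, 10, -0.5], 0]
    - [[0, 0, 0], [-2, 13, -0.5], 0]
    - [[0, 0, 0], [-2, 13, -0.5], 0]
    - [[0, 0, 0], [-2, 13, -0.5], 0]

```text
clock: 7.1
eef_pos: [472.0, 250.8, 229.7]
ee_rot: [0.572, -3.087, 0.002]
ft_force: [-0.2, -0.0, 0.3]
grip_width: -0.1
finger_force: 0.0
```

Run:
```python
from h import *
s=snap("wrist"); o=r.get_obs(); print(o["clock"],o["eef_pos"])
cv2.imwrite("pics/w4.png",cv2.resize(s["pixels"][90:290,200:450,::-1],None,fx=3,fy=3))
for n,z in (("timer_blue",53),("timer_pod",0),("cutter_b",0)):
    for d in finder.landmark_of(n,"wrist")[:2]:
        w=world(s,d["point"],z);print(n,round(d["confidence"],2),np.round(d["point"]),w.round(0),totool([*w[:2],65]))
```

```text
7.15 [472.27566137 250.18086224 230.10629079]
timer_blue 0.66 [326. 191.] [482. 257.  53.] [-1.12147081  0.38574095 16.54121564]
timer_blue 0.21 [226. 119.] [451. 144.  53.] [ 5.80541307 -9.08959799 16.55035634]
timer_pod 0.83 [329. 159.] [458. 252.   0.] [ 1.23957334  0.77191639 16.56336319]
cutter_b 0.83 [227. 121.] [459. 133.   0.] [  5.40142328 -10.4240559   16.57858838]
```

View pics/w4.png

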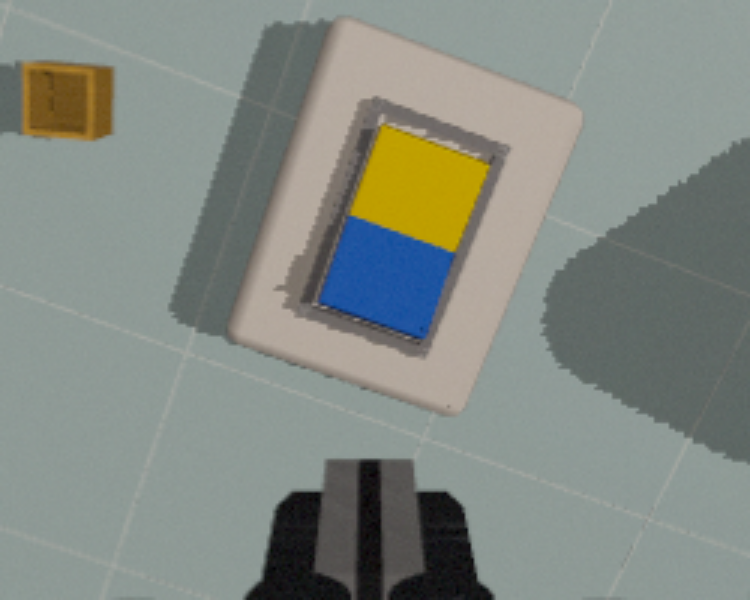

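The blue half is up, centred at crop (384,290), which agrees with the network. Pressing it.

Call:
move_arm:
  moves:
    - [[0, 0, 0], [-1, 0.5, 5], 0]
    - [[0, 0, 0], [-1, 0.5, 10], 0]
    - [[0, 0, 0], [-1, 0.5, 14], 0]
    - [[0, 0, 0], [-1, 0.5, 16.5], 0]
    - [[0, 0, 0], [-1, 0.5, 17.3], 0]
    - [[0, 0, 0], [-1, 0.5, 18], 0]
    - [[0, 0, 0], [-1, 0.5, 18.4], 0]
    - [[0, 0, 0], [-1, 0.5, 18.4], 0]

```text
clock: 8.1
eef_pos: [480.9, 259.1, 48.3]
ee_rot: [-0.569, 3.087, 0.002]
ft_force: [0.9, -0.6, 0.7]
grip_width: 0.3
finger_force: 0.4
```

Call:
move_arm:
  moves:
    - [[0, 0, 0], [0, 0, 0.1], 0]
    - [[0, 0, 0], [0, 0, 0.2], 0]
    - [[0, 0, 0], [0, 0, 0.3], 0]
    - [[0, 0, 0], [0, 0, 0.3], 0]

```text
clock: 8.5
eef_pos: [481.0, 259.4, 46.0]
ee_rot: [-0.57, 3.086, 0.002]
ft_force: [0.4, -1.6, 9.5]
grip_width: -0.3
finger_force: 4.5
```

Call:
move_arm:
  moves:
    - [[0, 0, 0], [0, 0, 0.15], 0]
    - [[0, 0, 0], [0, 0, 0.3], 0]
    - [[0, 0, 0], [0, 0, 0.3], 0]

```text
clock: 8.8
eef_pos: [481.1, 259.4, 45.7]
ee_rot: [-0.571, 3.085, 0.001]
ft_force: [-7.9, -4.6, 22.5]
grip_width: -0.1
finger_force: 11.4
```

Call:
move_arm:
  moves:
    - [[0, 0, 0], [0, 0, -1], 0]
    - [[0, 0, 0], [0, 0, -5], 0]
    - [[0, 0, 0], [0, 0, -10], 0]
    - [[0, 0, 0], [0, 0, -15], 0]
    - [[0, 0, 0], [1, -0.5, -18], 0]
    - [[0, 0, 0], [1, -0.5, -18.5], 0]
    - [[0, 0, 0], [1, -0.5, -18.5], 0]

```text
clock: 9.5
eef_pos: [472.2, 251.0, 226.4]
ee_rot: [-0.57, 3.089, 0.003]
ft_force: [0.4, -0.4, -0.8]
grip_width: -0.0
finger_force: 0.0
```

Run:
```python
from h import *
s=snap("wrist"); o=r.get_obs(); print(o["clock"],o["eef_pos"])
cv2.imwrite("pics/w5.png",cv2.resize(s["pixels"][90:290,200:450,::-1],None,fx=3,fy=3))
d=finder.landmark_of("timer_pod","wrist")[0]; print(world(s,d["point"],0))
print(totool([590,5,230]))
```

```text
9.55 [471.8508     250.77658958 224.68203435]
[459.38638288 259.09040143   0.        ]
[ -2.28217855 -27.15996515  -0.62930003]
```

View pics/w5.png

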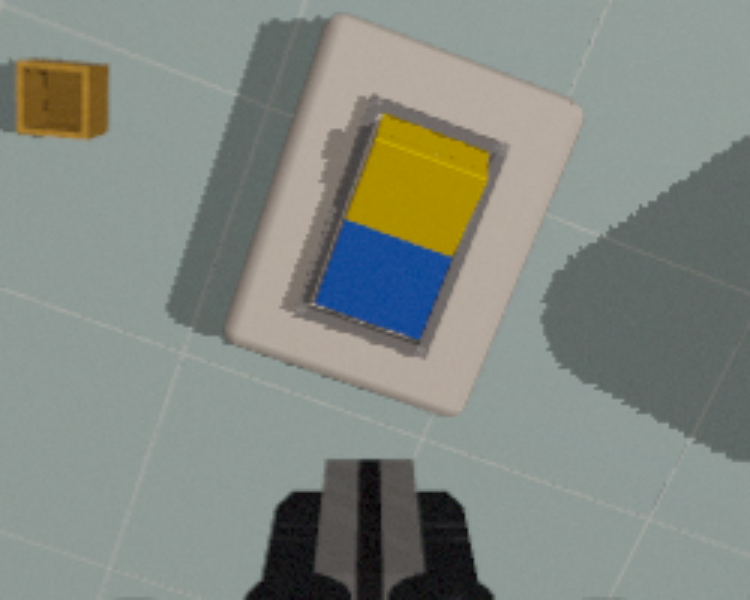

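The blue half is down and level: the yellow end wall now shows at crop (435,150), and the pod has stayed put. Next, the green button.

Call:
move_arm:
  moves:
    - [[0, 0, 0], [-0.4, -5, -0.5], 0]
    - [[0, 0, 0], [-0.8, -10, -0.6], 0]
    - [[0, 0, 0], [-1.2, -15, -0.6], 0]
    - [[0, 0, 0], [-1.6, -20, -0.6], 0]
    - [[0, 0, 0], [-2, -24, -0.6], 0]
    - [[0, 0, 0], [-2.3, -27, -0.6], 0]
    - [[0, 0, 0], [-2.3, -27, -0.6], 0]
    - [[0, 0, 0], [-2.3, -27, -0.6], 0]

```text
clock: 10.4
eef_pos: [589.8, 6.0, 229.3]
ee_rot: [0.567, -3.086, -0.0]
ft_force: [0.6, 0.5, 0.7]
grip_width: -0.2
finger_force: 0.0
```

Run:
```python
from h import *
s=snap("wrist"); o=r.get_obs(); print(o["clock"],o["eef_pos"])
cv2.imwrite("pics/w6.png",cv2.resize(s["pixels"][90:290,200:450,::-1],None,fx=3,fy=3))
for n,z in (("start_button_top",58),("stop_button_top",58),("button_pod",0)):
    for d in finder.landmark_of(n,"wrist")[:2]:
        w=world(s,d["point"],z);print(n,round(d["confidence"],2),np.round(d["point"],1),w.round(0),totool([*w[:2],70]))
hsv=cv2.cvtColor(s["pixels"],cv2.COLOR_RGB2HSV); m=cv2.inRange(hsv,(50,120,60),(75,255,255)); n,l,st,c=cv2.connectedComponentsWithStats(m)
i=1+st[1:,4].argmax(); print("green",st[i],c[i],world(s,c[i],58))
```

```text
10.45 [589.7529773    6.65100434 229.93286631]
start_button_top 0.56 [335.6 186.5] [591.  19.  58.] [-0.52510996  1.04684678 16.05279713]
start_button_top 0.53 [478.3  98.5] [468. 110.  58.] [ 7.68029398 13.9720788  16.07656786]
stop_button_top 0.73 [321.6 127.2] [543. -14.  58.] [ 5.15485886 -0.31016651 16.10691867]
stop_button_top 0.54 [476.6  98. ] [468. 108.  58.] [ 7.74251242 13.79595341 16.11654672]
button_pod 0.84 [325.5 146.4] [564.  -1.   0.] [ 2.70555878  0.09701397 16.14129729]
green [318 171  32  32 803] [333.69240349 186.30884184] [591.07231574  16.92009193  58.        ]
```

View pics/w6.png

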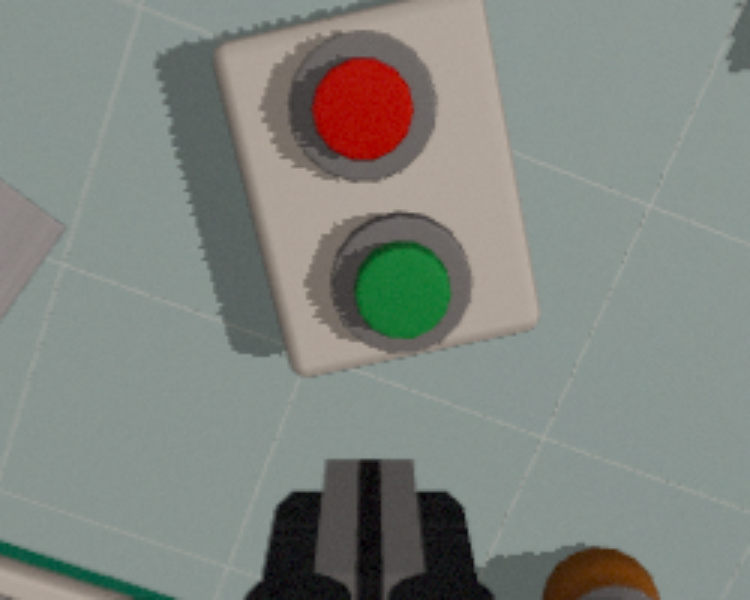

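Green is at crop (403,290), image (334,187), and red is well clear at crop (362,108). Pressing green.

Call:
move_arm:
  moves:
    - [[0, 0, 0], [-0.5, 0.9, 5], 0]
    - [[0, 0, 0], [-0.5, 0.9, 10], 0]
    - [[0, 0, 0], [-0.5, 0.9, 14], 0]
    - [[0, 0, 0], [-0.5, 0.9, 16.3], 0]
    - [[0, 0, 0], [-0.5, 0.9, 17], 0]
    - [[0, 0, 0], [-0.5, 0.9, 17.5], 0]
    - [[0, 0, 0], [-0.5, 0.9, 17.8], 0]
    - [[0, 0, 0], [-0.5, 0.9, 17.8], 0]

```text
clock: 11.4
eef_pos: [592.5, 17.1, 55.6]
ee_rot: [-0.57, 3.087, 0.0]
ft_force: [-2.8, 1.1, 3.7]
grip_width: 0.2
finger_force: 1.6
```

Call:
move_arm:
  moves:
    - [[0, 0, 0], [0, 0, 0.15], 0]
    - [[0, 0, 0], [0, 0, 0.3], 0]
    - [[0, 0, 0], [0, 0, 0.3], 0]

```text
clock: 11.7
eef_pos: [592.6, 17.0, 52.1]
ee_rot: [-0.57, 3.087, 0.0]
ft_force: [-0.9, 1.8, 5.8]
grip_width: -0.3
finger_force: 2.9
```

Call:
move_arm:
  moves:
    - [[0, 0, 0], [0, 0, 0.1], 0]
    - [[0, 0, 0], [0, 0, 0.2], 0]
    - [[0, 0, 0], [0, 0, 0.3], 0]
    - [[0, 0, 0], [0, 0, 0.3], 0]
    - [[0, 0, 0], [0, 0, 0.3], 0]

```text
clock: 12.2
eef_pos: [592.8, 16.9, 51.9]
ee_rot: [-0.571, 3.086, -0.001]
ft_force: [-8.4, 3.1, 19.1]
grip_width: -0.2
finger_force: 9.3
```

Hard stop (19 N against a 5 N spring). Releasing and checking.

Call:
move_arm:
  moves:
    - [[0, 0, 0], [0, 0, -0.5], 0]
    - [[0, 0, 0], [0, 0, -2], 0]
    - [[0, 0, 0], [0, 0, -6], 0]
    - [[0, 0, 0], [0, 0, -11], 0]
    - [[0, 0, 0], [0.5, -0.9, -16], 0]
    - [[0, 0, 0], [0.5, -0.9, -18], 0]
    - [[0, 0, 0], [0.5, -0.9, -18], 0]
    - [[0, 0, 0], [0.5, -0.9, -18], 0]

```text
clock: 13.0
eef_pos: [590.1, 6.4, 227.7]
ee_rot: [0.569, -3.089, -0.001]
ft_force: [-0.5, 0.3, -0.2]
grip_width: 0.0
finger_force: 0.0
```

Run:
```python
from h import *
s=snap("wrist"); o=r.get_obs(); print(o["clock"],o["eef_pos"],o["ft_force"])
t=snap("top")["pixels"][130:250,210:450]
cv2.imwrite("pics/w7.png",np.vstack([cv2.resize(s["pixels"][90:290,120:520,::-1],(600,300)),cv2.resize(t[:,:,::-1],(600,300))]))
```

```text
13.05 [589.7532368    6.47717327 226.49689105] [ 0.36302925 -0.51123988 -0.71747267]
```

View pics/w7.png

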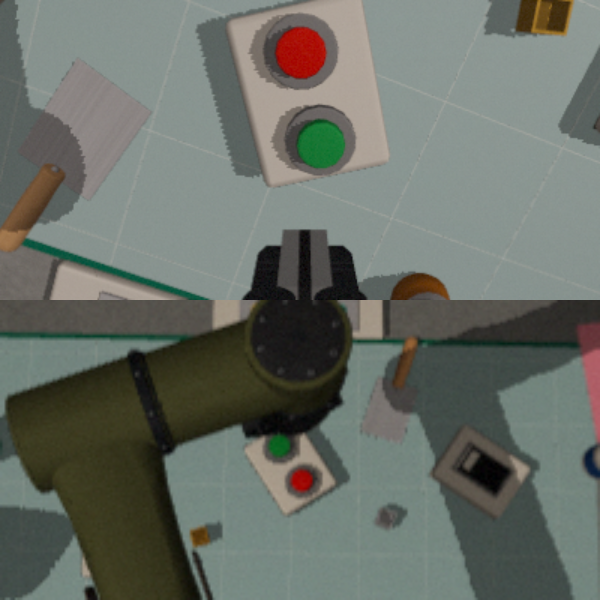

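The green button is back up at (322,143), the button pod is where it was, and the gripper is clear. Handing in.

```bash
python3 -c "
from cell import job
print(job.close_job())"
```

```text
the job is handed in; nothing more can be done
None
```

I pressed power on, then the timer's blue end, then green (down to its stop and back up), and handed the job in at about 13 s; close-ups showed the pods still in place and red was never touched, but the hand-in returned no verdict.

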